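Weigh a centrifuge bucket on a sprung hanging scale

TASK

Hang the centrifuge bucket by its raised bail on the twin hook of the hanging scale: lower it so gradually that the sprung hook takes the whole weight before you let go, so the hook neither drops nor springs up when released, and never push the hook down to its stop or strain it. Wait until the bucket hangs still, then press the round key on the scale's terminal to hold the reading. Leave the bucket hanging there with the key up again, and disturb nothing else on the bench.

Things in the scene. Friction and masses are not known exactly. Their poses are not given: they have to be found in the camera images.
- bucket: The bucket to weigh: round aluminium centrifuge bucket, 94 mm across and 88 mm tall, four blue-capped tubes standing 12 mm above its top, with a rigid steel bail standing up over it. Mass differs from one occasion to the next, 0.3 to 0.9 kg. Origin: centre of its underside; z up; the bail's top bar runs along its y.
- bail_bar (a point): Middle of the bail's straight top bar, 165 mm above the bucket's underside: round steel bar, 10 mm in diameter, straight for 104 mm along the bucket's y; its uprights (7 mm wire) stand at y = +-58 mm. Grasp it here, across the bar; the tube caps lie 65 mm below it.
- scale: The hanging scale, fixed: white foot plate 300 x 130 mm, its top 18 mm above the bench, and an aluminium column 46 x 44 mm and 380 mm tall. Origin: on the bench straight below the hook; the column's axis lies 190 mm from it along the scale's +x (front face of the moving carriage plate at 150 mm). The hook points to the scale's -x; z up.
- hook_seat (a point): Where the bail bar's middle lies when seated; 285 mm above the bench with the hook empty, moves with the hook. Two prongs of 8 mm wire at y = +-32 mm (fingers pass between) point to -x and curve up, tips 20 mm above and 26 mm before this point; cross bar 76 mm behind, 14 mm above. Bring the bail in from the front, prongs under its bar and over the bucket; the bar lies across both, along scale y.
- hook_carriage (a joint): How far the hook has dipped, m: 0 empty, growing downwards. Spring about 120 N/m (8.3 mm per newton after the first 0.3 N), lightly damped: disturbed, it bobs for some seconds, 0.5 s a swing. Under the free bucket it rests between 0.02 and 0.072, depending on the mass. Delicate: it should never run faster than 70 mm/s, take over 15 N, or reach its stop (0.084).
- terminal: The scale's terminal, fixed: grey desk unit 120 x 150 mm, flat front part 30 mm high, raised sloping display at the rear (+x), up to 62 mm high. Origin: centre of its underside.
- hold_key_top (a point): Centre of the top of the terminal's one round key (white, 28 mm across, in a black housing); press straight down. Its centre lies 37 mm in front of the raised display and about 52 mm above the bench; the small square keys beside it are flat.
- hold_key (a joint): Travel of the round key, in m: 0 up, 0.006 fully down (about 4 N); it springs back. Counts as pressed beyond about 0.004.
- spare_bucket: Bystander: another bucket of the same kind with its bail folded down to its -x side (70 mm out), 100 mm tall. Origin: centre of its underside.
- bottle_a: Bystander: clear reagent bottle, 70 mm across, 140 mm tall. Origin: centre of its underside.
- bottle_b: Bystander: reagent bottle with paper label, 70 mm across, 140 mm tall. Origin: centre of its underside.
- dish_stack: Bystander: stack of four clear culture dishes, 90 mm across, 58 mm tall, between the robot and the scale. Origin: centre of its underside.
- tube_rack: Bystander: white tube rack 100 x 200 mm, 98 mm tall. Origin: centre of its underside.
- beaker: Bystander: glass beaker 72 mm across, 90 mm tall. Origin: centre of its underside.
- vortex_mixer: Bystander, fixed: white vortex mixer 120 x 130 mm, 110 mm tall. Origin: centre of its underside.

How it is judged:
By the outcome, as a careful person would: the job done as asked, in the order asked, and still so for the second after the job is handed in, with the robot touching nothing.
It also fails if it takes over 72 s, if anything falls off the work surface, if the arm or the gripper's body presses on something with over 40 N, if the wrist force passes 120 N, or if a joint passes its speed limit or range.

ROBOT

A 6-joint arm with a two-finger parallel gripper is mounted at the origin on the work surface. World frame = base frame: x ahead of the robot, y to its left, z up, the work surface at z = 0. Lengths are in mm, angles in rad, forces in N, time in s.
With the tool pointing down it reaches from about 325 to 875 mm from the base axis. Payload 4.4 kg.
Tool frame: the origin (TCP) lies at the very end of the fingers, on their centre line; the grasp point (between the pads) lies 19 mm behind it (r.grip_depth is the distance from the TCP to the grasp point, in mm); z points along the fingers, y is the line along which they close (so a half turn about z gives the same grasp; the last joint's range is limited). The gripper opens to 85 mm and grips with 20 to 120 N. Pads are 22 mm wide; open, the fingers measure 114 mm over their backs; the gripper's body (76 mm by 85 mm) begins 54 mm behind the grasp point. The pads swing forward as they close: fully open they stand 13 mm farther back than shut.
Start: joints at [-0.15, 0.207, 1.542, -0, 1.393, -0.15], TCP at [575.002, -0.012, 231.282] pointing down, gripper open.
Joint ranges: [-2.73, 2.73], [-0.86, 2.22], [0.23, 2.46], [-1.11, 4.25], [0.08, 2.63], [-2.82, 2.82]. Speed limits (rad/s): [2.79, 2.79, 3.14, 3.14, 3.14, 3.14].

INTERFACE

Orientations are given as a unit quaternion [x, y, z, w].
In Python, from cell import sense, cams, workorder, r gives the robot as it stands. The module is installed in compiled form; this text tells all that it offers.
- The arm moves only by the tool servo_tool, never from a script. Its argument "deltas" is a list of rows, each an object of numbers: "fingers": the gripper command: -1 is shut, 1 is fully open, values between are in proportion; "x", "y", "z": the shift along the tool's x, y, z in mm; "twist": the turn about the tool's z in degrees. In form: [{"fingers": .., "x": .., "y": .., "z": .., "twist": ..}, ...]. A call has exactly 5 rows; each row shifts and turns the commanded pose from where the row before left it, along the tool's axes as they then stand; what a row does not reach is not made up. A row lasts 1/8 s, in which the tool goes at most 62.5 mm and 10.7 degrees, less where a joint would pass 70% of its speed; a pose out of reach is approached as far as the arm can. A call is refused whole if a number of a shift passes 62.5 or a number of a turn 10.7, either way. A call with a gripper value outside its range is refused whole. The fingers move at their own pace and stop on an object; "force" is the grip in N (left out, the last holds). Time passes only in rows, so rows that do not move let the fingers close, or fill a call up. It gives the time, the measured TCP pose, the force, the opening and the grip force at its end, in the units of the state.
- sense(): the state, without advancing time (a new reading comes with each control period).
- cams.get_image(name): name is "scene" or "side" or "wrist"; returns the picture (420x560x3 uint8, blue, green, red); there is no depth.
- cams.calibration(name): a dict with "vfov" (degrees; the focal length in pixels is half the picture's height over the tangent of half this angle, whatever the lens; pixels are square), "cx", "cy" (the principal point, pixels), "extrinsics" (4x4, takes a point from camera to world coordinates). Camera axes: x right, y down, z forward; pixel columns grow to the right and rows downward; lengths in mm; the calibration is good to about 2 mm. The wrist camera is an equidistant fisheye: a pixel r from the principal point sees the ray r / f radians off the axis. A picture is of the moment at which its call begins: read the wrist's pose just before it. calibration takes no time and is no camera call; for the wrist camera it gives the pose at the moment of the call.
- workorder.close_job(): hands the job in; it is judged then, once.
The state is a dict: "time_s": time; "q": joint angles; "joint_vel": joint speeds; "joint_torque": joint torques, N m; "eef_pos": TCP position; "eef_rot": TCP orientation; "contact_force": force on the tool from outside, world axes, zero at the start; "wrist_torque": the same for the moment, N m; "width": opening from 0.0 (shut) to 1.0 (fully open); "grasp_force": force on a finger pad.
Only numpy, scipy, OpenCV 4.12 (cv2) and the standard library are available. Lean on these libraries where they do the work, as an engineer would, in place of code of your own. Each camera call takes 0.05 s, during which the arm holds its last target. There are 200 camera calls.

## Working session

There is one attempt and no reset: what is moved stays moved. The work goes in short steps, Python scripts to look and compute and a tool call to move; the robot and the scene stay as the last step left them, time stands still between calls to the robot, and variables do not carry over. Pictures are saved under pics/ and viewed, at most 13 in all, crops included, and the job is handed in when it is done.

Besides the shell and the picture viewer there is one more tool, called after "Emit:" as name(argument=value, ...) on one line, values as JSON. servo_tool: Moves the arm, as the interface text tells. Its arguments: {"type":"object","properties":{"deltas":{"type":"array"},"force":{"type":"number"}},"required":["deltas"]}

```bash
mkdir -p pics; cat > h.py <<'E'
from cell import sense,cams,workorder,r
import numpy as np,cv2
def cal(n):
    c=cams.calibration(n);f=210/np.tan(np.radians(c['vfov'])/2);return f,c['cx'],c['cy'],np.array(c['extrinsics'])
def ray(n,u,v,c=None):
    f,cx,cy,E=c or cal(n);d=np.array([(u-cx)/f,(v-cy)/f,1.])
    if n=='wrist':
        a=np.array([u-cx,v-cy]);t=np.hypot(*a)/f;d=np.array([*(a/max(np.hypot(*a),1e-9)*np.sin(t)),np.cos(t)])
    return E[:3,3],E[:3,:3]@(d/np.linalg.norm(d))
def onz(n,u,v,z,c=None):
    o,d=ray(n,u,v,c);return (o+d*(z-o[2])/d[2]).round(1)
def proj(n,p,c=None):
    f,cx,cy,E=c or cal(n);q=E[:3,:3].T@(np.array(p,float)-E[:3,3])
    if n=='wrist':
        h=np.hypot(q[0],q[1]);t=np.arctan2(h,q[2]);return np.array([cx+f*t*q[0]/h,cy+f*t*q[1]/h])
    return np.array([cx+f*q[0]/q[2],cy+f*q[1]/q[2]])
def tri(a,b):
    (o1,d1),(o2,d2)=a,b;s=np.linalg.lstsq(np.c_[d1,-d2],o2-o1,rcond=None)[0]
    p,q=o1+s[0]*d1,o2+s[1]*d2;return ((p+q)/2).round(1),np.linalg.norm(p-q).round(1)
E
python3 - <<'E'
from h import *
for n in('scene','side','wrist'):
    c=cal(n);im=cams.get_image(n);cv2.imwrite(f'pics/{n}0.png',im);print(n,c[0],c[1],c[2],c[3].round(2).tolist())
a,b=cv2.imread('pics/scene0.png'),cv2.imread('pics/side0.png')
for n in('scene','side'):
    cv2.imwrite(f'pics/{n}0b.png',cv2.resize(cv2.imread(f'pics/{n}0.png'),(800,600),interpolation=cv2.INTER_CUBIC))
E
```

```text
scene 416.2457675599507 281.9204863333033 204.7633694655682 [[-0.06, 0.55, -0.83, 1513.16], [1.0, 0.03, -0.05, 70.14], [-0.01, -0.84, -0.55, 864.61], [0.0, 0.0, 0.0, 1.0]]
side 397.964237169346 282.3123733908492 210.18331445085823 [[0.79, -0.31, 0.52, -252.98], [-0.61, -0.43, 0.67, -946.61], [0.02, -0.85, -0.53, 936.99], [0.0, 0.0, 0.0, 1.0]]
wrist 325.19226210127806 275.3223611567994 210.3111778807804 [[1.0, 0.0, -0.0, 574.77], [0.0, -0.96, -0.29, 74.73], [-0.0, 0.29, -0.96, 372.71], [0.0, 0.0, 0.0, 1.0]]
```

View pics/scene0b.png

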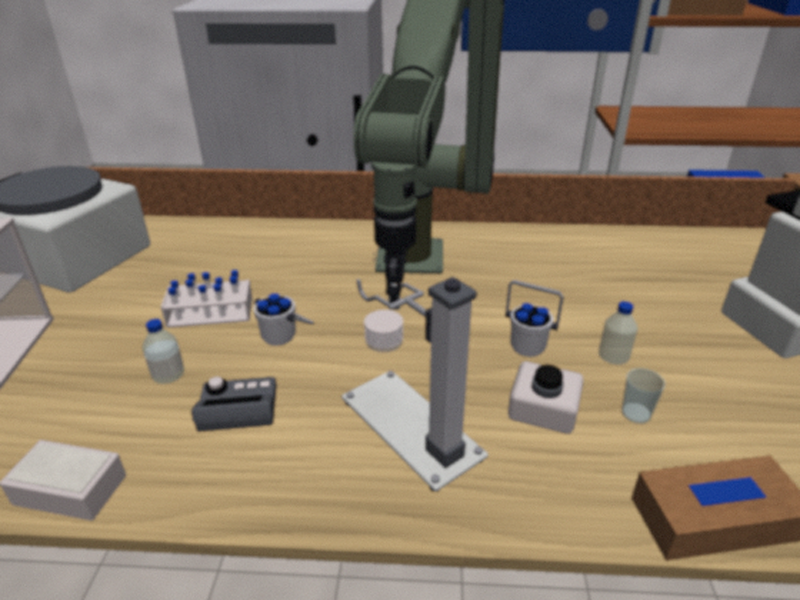

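View pics/side0b.png

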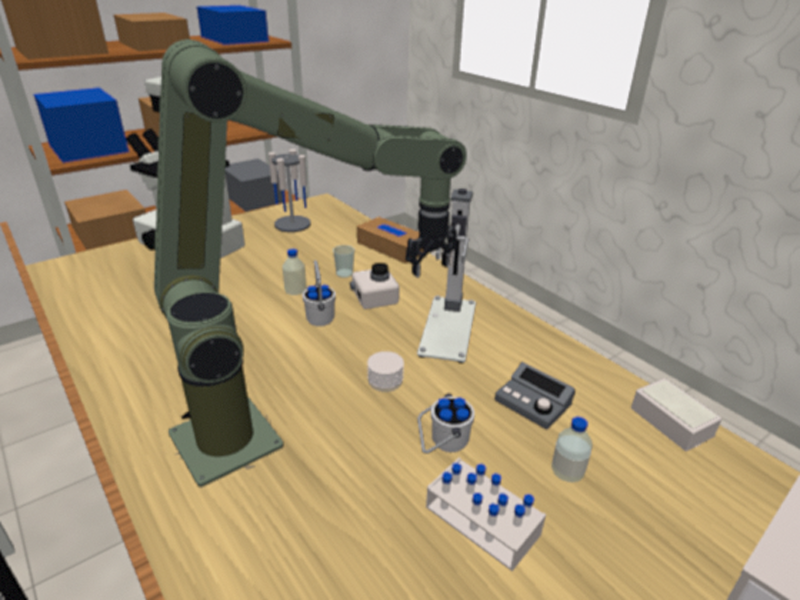

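The scene view shows the bail bar from (510,285) to (562,296), the plate corners at (345,398), (392,374), (484,455) and (434,487), and the key at (217,384), all in 800-px coordinates. In the side view the key is at (543,405).

```bash
python3 - <<'E'
from h import *
s=.7
for p in[(510,285),(562,296)]: print('bar',onz('scene',p[0]*s,p[1]*s,165))
print('tube caps scene',onz('scene',531*s,313*s,100),'side',onz('side',319*s,292*s,100))
for p in[(345,398),(392,374),(484,455),(434,487)]: print('plate',onz('scene',p[0]*s,p[1]*s,18))
for p in[(420,355),(465,360),(475,300),(443,298)]: print('plate side',onz('side',p[0]*s,p[1]*s,18))
print('coltop',tri(ray('scene',452*s,288*s),ray('side',462*s,192*s)))
print('key',tri(ray('scene',217*s,384*s),ray('side',543*s,405*s)),onz('scene',217*s,384*s,52),onz('side',543*s,405*s,52))
for n,pt,sd in[('dish',(384,322),(386,362)),]: print(n,onz('scene',pt[0]*s,pt[1]*s,58),onz('side',sd[0]*s,sd[1]*s,58))
print('bottleb',onz('scene',626*s,308*s,140),'vortex',onz('scene',549*s,372*s,110),'spare',onz('scene',274*s,305*s,100))
for p in[(360,284),(362,296),(415,284),(421,292)]: print('hook tip',onz('scene',p[0]*s,p[1]*s,300))
E
```

```text
bar [408.5 237.3 165. ]
bar [446.7 343.1 165. ]
tube caps scene [419.8 288.5 100. ] side [409.6 281.7 100. ]
plate [ 624.2 -103.7   18. ]
plate [545.6 -13.1  18. ]
plate [759.8 171.2  18. ]
plate [835.9  80.8  18. ]
plate side [528.8 -31.5  18. ]
plate side [ 611.5 -117.3   18. ]
plate side [840.3  85.8  18. ]
plate side [767.3 151.7  18. ]
coltop (array([760.7,  98.8, 380.6]), np.float64(1.2))
key (array([ 621.8, -367.9,   41. ]), np.float64(2.5)) [ 632.9 -361.1   52. ] [ 611.6 -376.2   52. ]
dish [412.5 -40.6  58. ] [408.1 -44.1  58. ]
bottleb [448.5 480.8 140. ] vortex [629.6 296.1 110. ] spare [ 417.  -290.3  100. ]
hook tip [631.3 -59.3 300. ]
hook tip [669.3 -51.4 300. ]
hook tip [626.6  37.9 300. ]
hook tip [651.8  49.3 300. ]
```

```bash
python3 - <<'E'
from h import *
cv2.imwrite('pics/sc_crop.png',cv2.resize(cv2.imread('pics/scene0.png')[180:350,230:420],None,fx=3.5,fy=3.5,interpolation=cv2.INTER_CUBIC))
E
```

```text
(no output)
```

View pics/sc_crop.png

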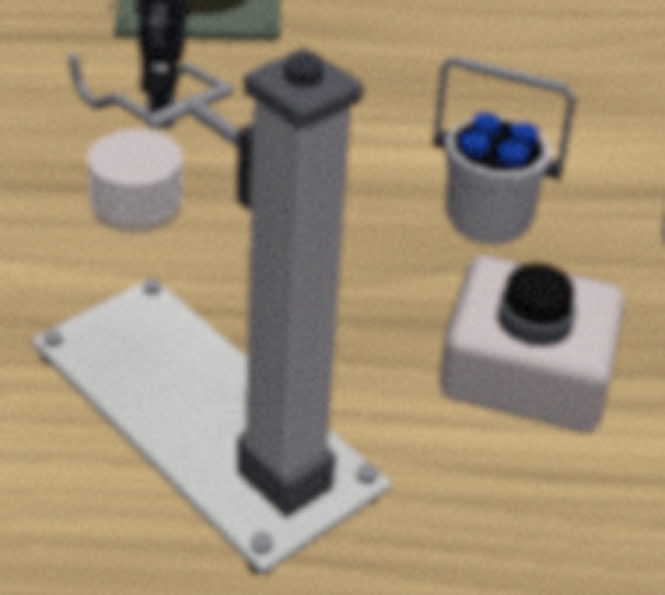

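The crop shows the hook around (70–240, 60–140), close to the gripper's start pose. The twin prong lies almost under the palm, so I'll check the wrist view before moving.

```bash
python3 - <<'E'
from h import *
s=.7
C=np.array([760.7,98.8]);a=np.radians(41.3);ex=np.array([np.cos(a),np.sin(a)]);ey=np.array([-ex[1],ex[0]])
o=C-190*ex;print('origin',o.round(1))
im=cv2.imread('pics/wrist0.png');c=cal('wrist');cs=cal('scene');im2=cv2.imread('pics/scene0.png')
for x,y,z in[(-26,32,305),(-26,-32,305),(0,32,276),(0,-32,276),(76,32,299),(76,-32,299)]:
    p=[*(o+x*ex+y*ey),z];print(np.round(p),proj('wrist',p,c).round(),proj('scene',p,cs).round())
    cv2.circle(im,tuple(int(i) for i in proj('wrist',p,c)),3,(0,0,255),1);cv2.circle(im2,tuple(int(i) for i in proj('scene',p,cs)),1,(0,0,255),-1)
cr=cv2.resize(im2[180:270,230:350],(480,360))
im=cv2.resize(im,(800,600));im[:240,:320]=cv2.resize(cr,(320,240));cv2.imwrite('pics/w0m.png',im);print(sense())
E
```

```text
origin [618.  -26.6]
[577. -20. 305.] [283. 422.] [269. 187.]
[620. -68. 305.] [376. 472.] [249. 195.]
[597.  -3. 276.] [334. 331.] [275. 200.]
[639. -51. 276.] [409. 400.] [255. 208.]
[654.  48. 299.] [532. 224.] [294. 205.]
[696.  -0. 299.] [563. 330.] [273. 214.]
{'time_s': 0.15, 'q': array([-1.50644851e-01,  2.07323685e-01,  1.54253570e+00, -1.66376625e-04,
        1.39338501e+00, -1.50516273e-01]), 'joint_vel': array([ 0.00063146, -0.00099963, -0.00403345,  0.00249452,  0.00098807,
        0.00039684]), 'joint_torque': array([ 2.49457899e-01, -3.83511543e+01, -2.91130668e+01,  8.56086379e-02,
        5.48506645e-02, -1.67561736e-02]), 'eef_pos': array([ 5.74483974e+02, -6.86180566e-02,  2.30378716e+02]), 'eef_rot': array([ 7.07141567e-01,  7.07071507e-01, -5.55687746e-04, -6.16423725e-04]), 'contact_force': array([0.39478664, 0.21157962, 1.11633754]), 'wrist_torque': array([ 0.03411337, -0.02102542,  0.01191203]), 'grasp_force': 0.0, 'width': 0.9966471008281815}
```

View pics/w0m.png

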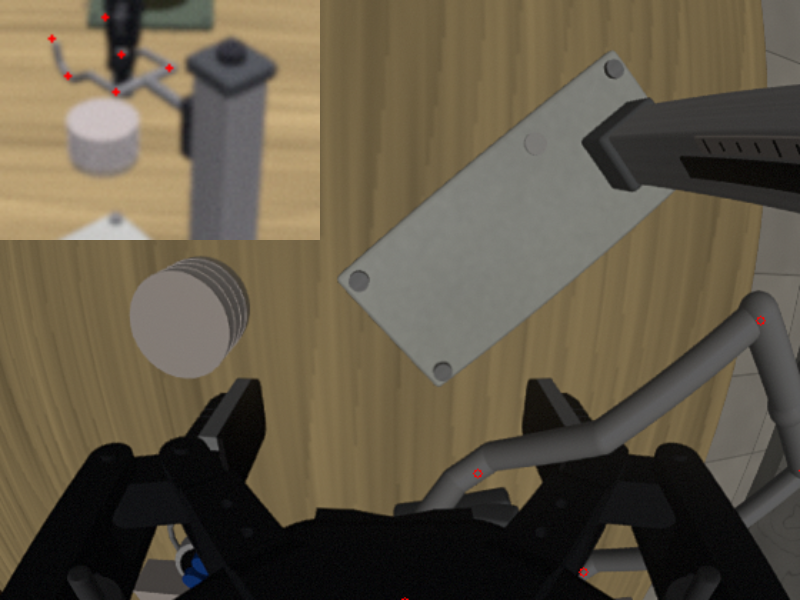

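The wrist view shows the dish at (190,315), the foot plate, and one prong from (760,300) to (430,500). The right finger stands between the two prongs, so I'll leave straight up, gently at first.

Emit:
servo_tool(deltas=[{"fingers":1,"x":0,"y":0,"z":-3,"twist":0},{"fingers":1,"x":-1,"y":1,"z":-5,"twist":0},{"fingers":1,"x":-1,"y":1,"z":-6,"twist":0},{"fingers":1,"x":-1,"y":1,"z":-8,"twist":0},{"fingers":1,"x":0,"y":0,"z":-8,"twist":0}], force=60)

```text
time_s: 0.78
eef_pos: [578.3, -3.2, 262.1]
eef_rot: [0.707, 0.707, 0.0, 0.0]
contact_force: [-0.8, 0.4, 0.8]
width: 1.001
grasp_force: 0.0
```

Emit:
servo_tool(deltas=[{"fingers":1,"x":0,"y":0,"z":-25,"twist":0},{"fingers":1,"x":0,"y":0,"z":-40,"twist":0},{"fingers":1,"x":0,"y":0,"z":-25,"twist":0},{"fingers":1,"x":30,"y":-15,"z":0,"twist":0},{"fingers":1,"x":45,"y":-25,"z":0,"twist":0}])

```text
time_s: 1.4
eef_pos: [538.3, 71.8, 352.2]
eef_rot: [0.708, 0.706, 0.001, 0.001]
contact_force: [0.5, 1.2, -0.0]
width: 0.997
grasp_force: 0.0
```

Emit:
servo_tool(deltas=[{"fingers":1,"x":50,"y":-26,"z":0,"twist":0},{"fingers":1,"x":50,"y":-26,"z":0,"twist":0},{"fingers":1,"x":50,"y":-26,"z":0,"twist":0},{"fingers":1,"x":40,"y":-20,"z":10,"twist":0},{"fingers":1,"x":28,"y":-13,"z":20,"twist":0}])

```text
time_s: 2.02
eef_pos: [426.5, 292.1, 322.9]
eef_rot: [0.706, 0.708, 0.002, 0.001]
contact_force: [-0.3, 0.4, -0.6]
width: 0.998
grasp_force: 0.0
```

Emit:
servo_tool(deltas=[{"fingers":1,"x":0,"y":0,"z":10,"twist":10},{"fingers":1,"x":0,"y":0,"z":0,"twist":10},{"fingers":1,"x":0,"y":0,"z":0,"twist":0},{"fingers":1,"x":0,"y":0,"z":0,"twist":0},{"fingers":1,"x":0,"y":0,"z":0,"twist":0}])

```text
time_s: 2.65
eef_pos: [427.2, 289.9, 311.7]
eef_rot: [0.819, 0.574, 0.0, 0.0]
contact_force: [-0.5, 0.2, 0.0]
width: 1.0
grasp_force: 0.0
```

```bash
python3 - <<'E'
from h import *
s=sense();c=cal('wrist');im=cams.get_image('wrist');print(s['eef_pos'].round(1),s['eef_rot'].round(3),s['q'].round(2))
cv2.imwrite('pics/w1r.png',im);cv2.imwrite('pics/w1.png',cv2.resize(im,(800,600)));np.save('c1.npy',np.array([*c[:3],*c[3].ravel()]))
i2=cams.get_image('scene');cv2.imwrite('pics/s1r.png',i2)
E
```

```text
[427.2 289.9 311.7] [0.819 0.574 0.    0.   ] [0.43 0.03 1.58 0.   1.54 0.78]
```

View pics/w1.png

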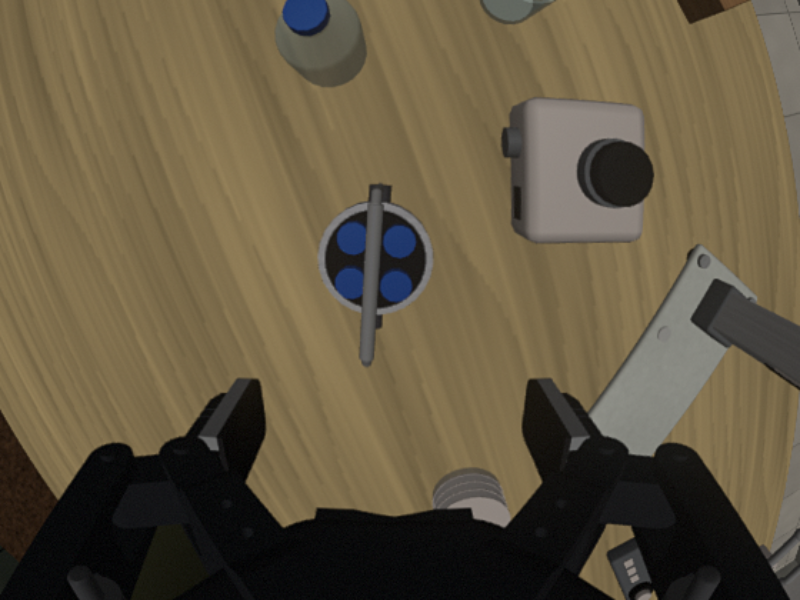

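The wrist view shows the bar from (376,188) to (367,360) over the bucket, with its rim centre at (376,258). The plate corner (700,247) and the column base near (720,310) are also visible.

```bash
python3 - <<'E'
from h import *
a=np.load('c1.npy');c=(*a[:3],a[3:].reshape(4,4));s=.7
p=onz('wrist',376*s,189*s,165,c);q=onz('wrist',367*s,359*s,165,c)
print(p,q,(p+q)/2,np.linalg.norm(p-q),np.degrees(np.arctan2(*(p-q)[[1,0]])))
print('rim',onz('wrist',376*s,258*s,88,c))
f=cv2.imread('pics/w1r.png')
m=cv2.inRange(cv2.cvtColor(f,cv2.COLOR_BGR2HSV),(100,150,50),(130,255,255));m[:100]=0
ys,xs=np.nonzero(m[:,200:310]);print('caps',onz('wrist',xs.mean()+200,ys.mean(),100,c),len(xs))
# tool axes
print(c[3].round(3).tolist())
E
```

```text
[437.2 348.3 165. ] [391.7 243.8 165. ] [414.45 296.05 165.  ] 113.9758746402062 66.4713683239146
rim [413.9 293.1  88. ]
caps [413.6 293.5 100. ] 1528
[[0.94, -0.326, -0.099, 452.693], [-0.341, -0.899, -0.275, 360.235], [0.001, 0.293, -0.956, 454.134], [0.0, 0.0, 0.0, 1.0]]
```

Emit:
servo_tool(deltas=[{"fingers":1,"x":0,"y":-14,"z":10,"twist":3.5},{"fingers":1,"x":0,"y":0,"z":45,"twist":0},{"fingers":1,"x":0,"y":0,"z":50,"twist":0},{"fingers":1,"x":0,"y":0,"z":40,"twist":0},{"fingers":0.3,"x":0,"y":0,"z":20.5,"twist":0}])

```text
time_s: 3.38
eef_pos: [412.2, 293.9, 143.1]
eef_rot: [0.836, 0.548, -0.002, -0.0]
contact_force: [0.7, 1.8, 0.6]
width: 0.818
grasp_force: 0.0
```

```bash
python3 - <<'E'
from h import *
s=sense();im=cams.get_image('wrist');print(s['eef_pos'].round(1),s['width'])
cv2.imwrite('pics/w2.png',im)
E
```

```text
[412.2 293.9 143.1] 0.8176437731685104
```

View pics/w2.png

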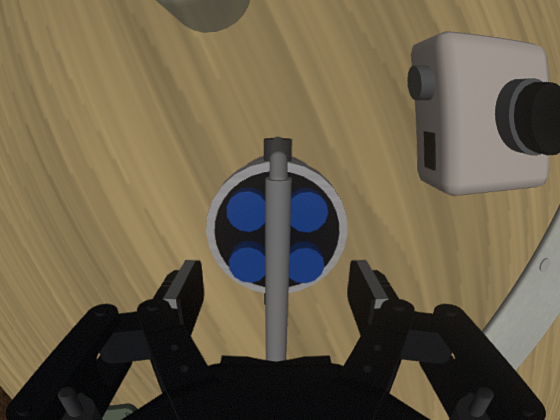

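The bar, at column 278, runs between the fingers, whose midpoint is about 276. I'll close and then lift.

Emit:
servo_tool(deltas=[{"fingers":-0.4,"x":0,"y":0,"z":0,"twist":0},{"fingers":-0.7,"x":0,"y":0,"z":0,"twist":0},{"fingers":-1,"x":0,"y":0,"z":0,"twist":0},{"fingers":-1,"x":0,"y":0,"z":0,"twist":0},{"fingers":-1,"x":0,"y":0,"z":0,"twist":0}], force=60)

```text
time_s: 4.05
eef_pos: [414.7, 295.5, 147.5]
eef_rot: [0.836, 0.548, 0.001, -0.0]
contact_force: [-2.1, 1.4, 6.9]
width: 0.086
grasp_force: 58.7
```

Emit:
servo_tool(deltas=[{"fingers":-1,"x":0,"y":0,"z":0,"twist":0},{"fingers":-1,"x":0,"y":0,"z":0,"twist":0},{"fingers":-1,"x":0,"y":0,"z":-3,"twist":0},{"fingers":-1,"x":0,"y":0,"z":-6,"twist":0},{"fingers":-1,"x":0,"y":0,"z":-10,"twist":0}])

```text
time_s: 4.68
eef_pos: [412.8, 294.2, 163.9]
eef_rot: [0.836, 0.548, -0.002, -0.0]
contact_force: [0.1, 0.5, -6.3]
width: 0.093
grasp_force: 58.3
```

Emit:
servo_tool(deltas=[{"fingers":-1,"x":0,"y":0,"z":-20,"twist":0},{"fingers":-1,"x":0,"y":0,"z":-30,"twist":0},{"fingers":-1,"x":0,"y":0,"z":-35,"twist":0},{"fingers":-1,"x":0,"y":0,"z":-30,"twist":0},{"fingers":-1,"x":0,"y":0,"z":-23,"twist":0}])

```text
time_s: 5.3
eef_pos: [414.0, 294.8, 304.7]
eef_rot: [0.836, 0.548, 0.001, 0.0]
contact_force: [0.1, 0.0, -5.5]
width: 0.091
grasp_force: 58.6
```

Emit:
servo_tool(deltas=[{"fingers":-1,"x":-8,"y":6,"z":0,"twist":0},{"fingers":-1,"x":-18,"y":13,"z":0,"twist":0},{"fingers":-1,"x":-26,"y":19,"z":0,"twist":0},{"fingers":-1,"x":-28,"y":20,"z":0,"twist":0},{"fingers":-1,"x":-28,"y":20,"z":0,"twist":0}])

```text
time_s: 5.92
eef_pos: [441.4, 162.7, 300.8]
eef_rot: [0.836, 0.548, -0.002, -0.0]
contact_force: [-0.3, 0.2, -6.0]
width: 0.091
grasp_force: 58.5
```

Emit:
servo_tool(deltas=[{"fingers":-1,"x":-28,"y":20,"z":0,"twist":0},{"fingers":-1,"x":-28,"y":20,"z":0,"twist":0},{"fingers":-1,"x":-28,"y":20,"z":0,"twist":0},{"fingers":-1,"x":-28,"y":20,"z":0,"twist":0},{"fingers":-1,"x":-28,"y":20,"z":0,"twist":0}])

```text
time_s: 6.55
eef_pos: [477.1, -5.3, 300.9]
eef_rot: [0.836, 0.548, -0.001, -0.001]
contact_force: [0.3, 1.4, -5.5]
width: 0.095
grasp_force: 58.5
```

Emit:
servo_tool(deltas=[{"fingers":-1,"x":-28,"y":20,"z":0,"twist":0},{"fingers":-1,"x":-28,"y":20,"z":0,"twist":0},{"fingers":-1,"x":-22,"y":16,"z":0,"twist":0},{"fingers":-1,"x":-14,"y":10,"z":0,"twist":0},{"fingers":-1,"x":-8,"y":6,"z":0,"twist":0}])

```text
time_s: 7.18
eef_pos: [503.7, -124.7, 301.7]
eef_rot: [0.837, 0.548, -0.001, -0.001]
contact_force: [-0.9, 0.6, -5.8]
width: 0.088
grasp_force: 58.5
```

Emit:
servo_tool(deltas=[{"fingers":-1,"x":0,"y":0,"z":0,"twist":-3},{"fingers":-1,"x":0,"y":0,"z":0,"twist":-6},{"fingers":-1,"x":0,"y":0,"z":0,"twist":-6},{"fingers":-1,"x":0,"y":0,"z":0,"twist":-6},{"fingers":-1,"x":0,"y":0,"z":0,"twist":-6}])

```text
time_s: 7.8
eef_pos: [504.0, -123.2, 302.4]
eef_rot: [0.683, 0.73, 0.0, -0.001]
contact_force: [0.1, 0.6, -5.5]
width: 0.091
grasp_force: 58.5
```

Emit:
servo_tool(deltas=[{"fingers":-1,"x":0,"y":0,"z":0,"twist":-6},{"fingers":-1,"x":0,"y":0,"z":0,"twist":-6},{"fingers":-1,"x":0,"y":0,"z":0,"twist":-6},{"fingers":-1,"x":0,"y":0,"z":0,"twist":-6},{"fingers":-1,"x":0,"y":0,"z":0,"twist":-6}])

```text
time_s: 8.43
eef_pos: [504.0, -123.2, 302.4]
eef_rot: [0.471, 0.882, 0.0, -0.001]
contact_force: [0.2, 0.4, -5.5]
width: 0.089
grasp_force: 58.5
```

Emit:
servo_tool(deltas=[{"fingers":-1,"x":0,"y":0,"z":0,"twist":-5},{"fingers":-1,"x":0,"y":0,"z":0,"twist":-2.8},{"fingers":-1,"x":0,"y":0,"z":0,"twist":0},{"fingers":-1,"x":0,"y":0,"z":0,"twist":0},{"fingers":-1,"x":0,"y":0,"z":0,"twist":0}])

```text
time_s: 9.05
eef_pos: [504.3, -123.9, 302.7]
eef_rot: [0.412, 0.911, 0.0, -0.0]
contact_force: [-1.1, 0.4, -5.7]
width: 0.091
grasp_force: 58.5
```

```bash
python3 - <<'E'
from h import *
s=sense();c=cal('wrist');im=cams.get_image('wrist');np.save('c3.npy',np.array([*c[:3],*c[3].ravel()]))
cv2.imwrite('pics/w3r.png',im);cv2.imwrite('pics/s3r.png',cams.get_image('scene'));cv2.imwrite('pics/d3r.png',cams.get_image('side'))
R=c[3];print(s['eef_pos'].round(1),s['eef_rot'].round(3))
F=[]
for i in range(8):
    cams.get_image('side');F.append(sense()['contact_force'])
print(np.mean(F,0).round(2),np.std(F,0).round(2))
cv2.imwrite('pics/m3.png',np.vstack([cv2.resize(im,(400,300)),np.zeros((0,400,3),'uint8')]))
a=cv2.resize(im,(800,600));cv2.imwrite('pics/w3.png',a)
E
```

```text
[ 504.3 -123.9  302.7] [ 0.412  0.911  0.    -0.   ]
[-0.23  0.79 -5.64] [0.55 0.36 0.34]
```

View pics/w3.png

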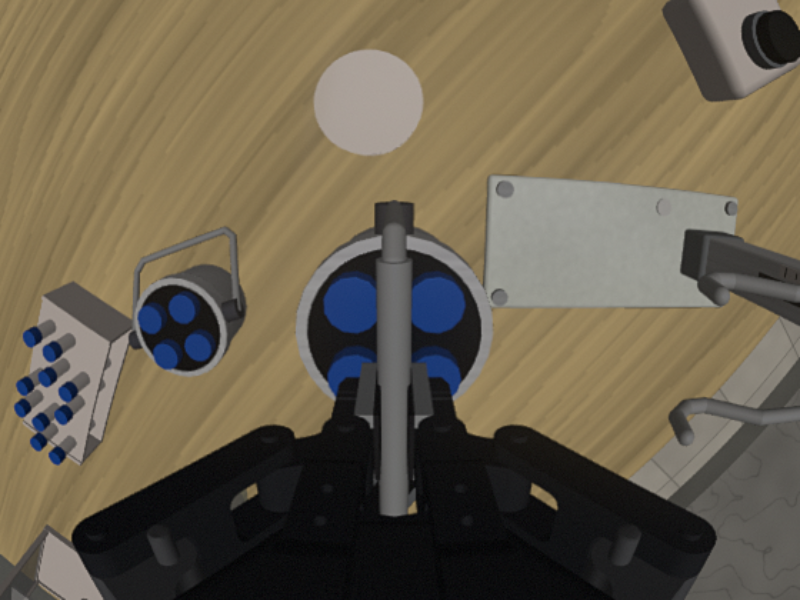

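The wrist view, with the bucket held near (395,330), shows the prong tips at about (720,295) and (686,437). The plate corners are at (489,177), (737,199) and (486,305), and the dish is at (369,102).

```bash
python3 - <<'E'
from h import *
a=np.load('c3.npy');c=(*a[:3],a[3:].reshape(4,4));s=.7
T=[onz('wrist',u*s,v*s,305,c)[:2] for u,v in[(720,294),(686,437)]]
d=T[0]-T[1];m=(T[0]+T[1])/2;print('tips',T,'mid',m,'sep',np.linalg.norm(d),'ang-90',np.degrees(np.arctan2(d[1],d[0]))-90)
P=[onz('wrist',u*s,v*s,18,c)[:2] for u,v in[(489,177),(737,199),(486,305)]]
d1=P[1]-P[0];d2=P[0]-P[2];print('plate',P,np.linalg.norm(d1),np.linalg.norm(d2),np.degrees(np.arctan2(d1[1],d1[0])),np.degrees(np.arctan2(d2[1],d2[0]))-90)
cs,cd=cal('scene'),cal('side')
print('front mid',(P[0]+P[2])/2)
for u,v in[(345,398),(392,374),(484,455),(434,487)]: pass
C=np.array([760.7,98.8])
for ang in(40,41.3,42.5):
    e=np.array([np.cos(np.radians(ang)),np.sin(np.radians(ang))]);print(ang,'from col',C-190*e,'from tips',m+26*e)
E
```

```text
tips [array([574.7, -16.4]), array([616.8, -63.4])] mid [595.75 -39.9 ] sep 63.098415194044236 ang-90 41.85222445599314
plate [array([529.2, -18.4]), array([751.8, 176.7]), array([ 612.7, -109.7])] 295.9979222900052 123.72526015329288 41.233269514296616 42.44501823355543
front mid [570.95 -64.05]
40 from col [615.15155581 -23.32964584] from tips [615.66715552 -23.18752215]
41.3 from col [617.95981463 -26.60031691] from tips [615.28286747 -22.73995663]
42.5 from col [620.61730601 -29.56213945] from tips [614.91921076 -22.3346546 ]
```

Emit:
servo_tool(deltas=[{"fingers":-1,"x":0.5,"y":8,"z":0,"twist":0},{"fingers":-1,"x":0.5,"y":15,"z":0,"twist":0},{"fingers":-1,"x":0,"y":20,"z":0,"twist":0},{"fingers":-1,"x":0,"y":16,"z":0,"twist":0},{"fingers":-1,"x":0,"y":12,"z":0,"twist":0}])

```text
time_s: 10.22
eef_pos: [558.0, -75.3, 302.6]
eef_rot: [0.412, 0.911, -0.0, -0.0]
contact_force: [-0.2, 0.7, -5.2]
width: 0.088
grasp_force: 58.5
```

Emit:
servo_tool(deltas=[{"fingers":-1,"x":0,"y":9,"z":0,"twist":0},{"fingers":-1,"x":0,"y":9,"z":0,"twist":0},{"fingers":-1,"x":0,"y":9,"z":0,"twist":0},{"fingers":-1,"x":0,"y":9,"z":0,"twist":0},{"fingers":-1,"x":0,"y":9,"z":0,"twist":0}])

```text
time_s: 10.85
eef_pos: [591.2, -46.5, 302.8]
eef_rot: [0.412, 0.911, 0.0, 0.0]
contact_force: [-0.6, 0.5, -5.0]
width: 0.092
grasp_force: 58.5
```

Emit:
servo_tool(deltas=[{"fingers":-1,"x":0,"y":9,"z":0,"twist":0},{"fingers":-1,"x":0,"y":9,"z":0,"twist":0},{"fingers":-1,"x":0,"y":9,"z":0,"twist":0},{"fingers":-1,"x":0,"y":5,"z":0,"twist":0},{"fingers":-1,"x":0,"y":0,"z":0,"twist":0}])

```text
time_s: 11.48
eef_pos: [615.1, -25.3, 302.7]
eef_rot: [0.412, 0.911, -0.0, -0.0]
contact_force: [-0.8, 0.6, -5.1]
width: 0.089
grasp_force: 58.5
```

```bash
python3 - <<'E'
from h import *
s=sense();c=cal('wrist');im=cams.get_image('wrist');np.save('c4.npy',np.array([*c[:3],*c[3].ravel()]))
sc=cams.get_image('scene');sd=cams.get_image('side');cv2.imwrite('pics/w4r.png',im);cv2.imwrite('pics/s4r.png',sc);cv2.imwrite('pics/d4r.png',sd)
p=s['eef_pos'];print(p.round(1),s['eef_rot'].round(3),s['contact_force'].round(2))
u=proj('scene',p+[0,0,0]).astype(int);v=proj('side',p).astype(int);print(u,v)
k=lambda i,q:cv2.resize(i[max(q[1]-50,0):q[1]+40,q[0]-60:q[0]+60],(400,300),interpolation=cv2.INTER_CUBIC)
t=np.hstack([k(sc,u),k(sd,v)]);w=cv2.resize(im[180:390],(800,300));cv2.imwrite('pics/m4.png',np.vstack([t,w]))
E
```

```text
[615.1 -25.3 302.7] [ 0.412  0.911 -0.    -0.   ] [-0.75  0.58 -5.14]
[265 194] [315 174]
```

View pics/m4.png

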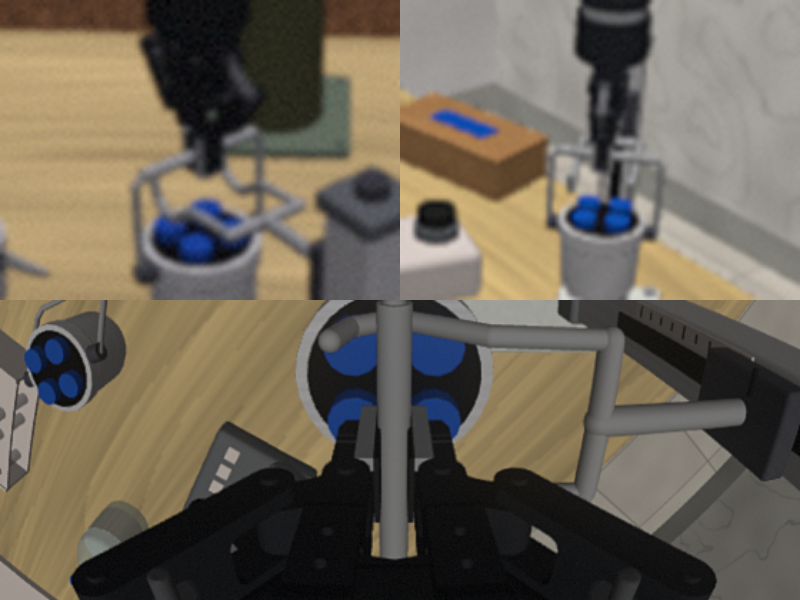

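The wrist panel shows the bar at column 395 lying over the prong. The tip is at (333,340), behind the bar, and the hook's cross bar is at about (600,420), so the bar is inside the hook.

```bash
python3 - <<'E'
from h import *
a=np.load('c4.npy');c=(*a[:3],a[3:].reshape(4,4));t=np.radians(41.3);e=np.array([np.cos(t),np.sin(t)]);n=np.array([-e[1],e[0]])
p=np.array([615.1,-25.3])
for nm,u,v,z in[('tip',333,340,305),('corner',613,336,299),('bar far end',395,300,320)]:
    w=onz('wrist',u*.7,180+(v-300)*.7,z,c)[:2]-p;print(nm,(w@e).round(1),(w@n).round(1))
E
```

```text
tip -19.0 32.8
corner 77.8 32.7
bar far end 0.5 48.8
```

Emit:
servo_tool(deltas=[{"fingers":-1,"x":0,"y":0,"z":4,"twist":0},{"fingers":-1,"x":0,"y":0,"z":7,"twist":0},{"fingers":-1,"x":0,"y":0,"z":7,"twist":0},{"fingers":-1,"x":0,"y":0,"z":5,"twist":0},{"fingers":-1,"x":0,"y":0,"z":3,"twist":0}])

```text
time_s: 12.25
eef_pos: [614.6, -25.6, 276.1]
eef_rot: [0.412, 0.911, -0.0, -0.0]
contact_force: [0.3, 0.6, -5.3]
width: 0.089
grasp_force: 58.5
```

Emit:
servo_tool(deltas=[{"fingers":-1,"x":0,"y":0,"z":2,"twist":0},{"fingers":-1,"x":0,"y":0,"z":2,"twist":0},{"fingers":-1,"x":0,"y":0,"z":2,"twist":0},{"fingers":-1,"x":0,"y":0,"z":2,"twist":0},{"fingers":-1,"x":0,"y":0,"z":2,"twist":0}])

```text
time_s: 12.88
eef_pos: [614.9, -25.6, 266.7]
eef_rot: [0.412, 0.911, 0.0, 0.0]
contact_force: [-0.6, 0.6, -5.1]
width: 0.089
grasp_force: 58.5
```

Emit:
servo_tool(deltas=[{"fingers":-1,"x":0,"y":0,"z":2,"twist":0},{"fingers":-1,"x":0,"y":0,"z":2,"twist":0},{"fingers":-1,"x":0,"y":0,"z":2,"twist":0},{"fingers":-1,"x":0,"y":0,"z":2,"twist":0},{"fingers":-1,"x":0,"y":0,"z":2,"twist":0}])

```text
time_s: 13.5
eef_pos: [614.9, -25.6, 256.9]
eef_rot: [0.412, 0.911, 0.0, 0.0]
contact_force: [-1.1, 1.3, -4.2]
width: 0.094
grasp_force: 58.6
```

```bash
cat > f.py <<'E'
from h import *
F=[]
for i in range(6):
    cams.get_image('side');F.append(sense()['contact_force'])
s=sense();print(s['time_s'],s['eef_pos'].round(1),np.mean(F,0).round(2),np.std(F,0).round(2),s['wrist_torque'].round(2))
E
python3 f.py
```

```text
13.8 [614.9 -25.6 257. ] [-0.48  1.1  -4.09] [0.34 0.47 0.82] [0.05 0.12 0.03]
```

Emit:
servo_tool(deltas=[{"fingers":-1,"x":0,"y":0,"z":2,"twist":0},{"fingers":-1,"x":0,"y":0,"z":2,"twist":0},{"fingers":-1,"x":0,"y":0,"z":2,"twist":0},{"fingers":-1,"x":0,"y":0,"z":2,"twist":0},{"fingers":-1,"x":0,"y":0,"z":2,"twist":0}])

```text
time_s: 14.42
eef_pos: [615.0, -25.6, 246.8]
eef_rot: [0.412, 0.911, 0.0, 0.0]
contact_force: [0.3, 0.7, -2.9]
width: 0.089
grasp_force: 58.7
```

Emit:
servo_tool(deltas=[{"fingers":-1,"x":0,"y":0,"z":2,"twist":0},{"fingers":-1,"x":0,"y":0,"z":2,"twist":0},{"fingers":-1,"x":0,"y":0,"z":2,"twist":0},{"fingers":-1,"x":0,"y":0,"z":2,"twist":0},{"fingers":-1,"x":0,"y":0,"z":2,"twist":0}])

```text
time_s: 15.05
eef_pos: [615.0, -25.6, 236.9]
eef_rot: [0.412, 0.911, 0.0, 0.0]
contact_force: [-0.8, 0.2, -1.7]
width: 0.094
grasp_force: 58.9
```

Emit:
servo_tool(deltas=[{"fingers":-1,"x":0,"y":0,"z":2,"twist":0},{"fingers":-1,"x":0,"y":0,"z":1,"twist":0},{"fingers":-1,"x":0,"y":0,"z":1,"twist":0},{"fingers":-1,"x":0,"y":0,"z":1,"twist":0},{"fingers":-1,"x":0,"y":0,"z":0,"twist":0}])

```text
time_s: 15.68
eef_pos: [615.0, -25.6, 231.8]
eef_rot: [0.412, 0.911, 0.0, 0.0]
contact_force: [0.0, 0.7, -0.5]
width: 0.094
grasp_force: 58.9
```

```bash
sed -i 's/range(6)/range(20)/' f.py; python3 f.py
```

```text
16.675 [615.  -25.6 231.8] [ 0.26  0.6  -1.17] [0.47 0.38 0.51] [ 0.07 -0.05  0.04]
```

Emit:
servo_tool(deltas=[{"fingers":-1,"x":0,"y":0,"z":1.5,"twist":0},{"fingers":-1,"x":0,"y":0,"z":1.5,"twist":0},{"fingers":-1,"x":0,"y":0,"z":1.5,"twist":0},{"fingers":-1,"x":0,"y":0,"z":1.5,"twist":0},{"fingers":-1,"x":0,"y":0,"z":1.5,"twist":0}])

```text
time_s: 17.3
eef_pos: [615.0, -25.6, 224.3]
eef_rot: [0.412, 0.911, 0.0, 0.0]
contact_force: [-0.5, 0.6, 0.3]
width: 0.089
grasp_force: 59.0
```

Emit:
servo_tool(deltas=[{"fingers":-1,"x":0,"y":0,"z":1,"twist":0},{"fingers":-1,"x":0,"y":0,"z":1,"twist":0},{"fingers":-1,"x":0,"y":0,"z":0.5,"twist":0},{"fingers":-1,"x":0,"y":0,"z":0,"twist":0},{"fingers":-1,"x":0,"y":0,"z":0,"twist":0}])

```text
time_s: 17.92
eef_pos: [614.9, -25.6, 221.9]
eef_rot: [0.412, 0.911, 0.0, 0.0]
contact_force: [0.7, 0.9, 0.6]
width: 0.092
grasp_force: 59.0
```

```bash
sed -i 's/range(20)/range(40)/' f.py; python3 f.py
```

```text
19.925 [614.9 -25.6 221.8] [0.78 0.5  0.12] [0.48 0.43 0.54] [ 0.08 -0.16  0.03]
```

Emit:
servo_tool(deltas=[{"fingers":-0.85,"x":0,"y":0,"z":0,"twist":0},{"fingers":-0.8,"x":0,"y":0,"z":0,"twist":0},{"fingers":-0.78,"x":0,"y":0,"z":0,"twist":0},{"fingers":-0.76,"x":0,"y":0,"z":0,"twist":0},{"fingers":-0.72,"x":0,"y":0,"z":0,"twist":0}], force=20)

```text
time_s: 20.55
eef_pos: [614.4, -25.6, 221.5]
eef_rot: [0.412, 0.911, -0.0, -0.001]
contact_force: [0.1, 0.7, -0.5]
width: 0.139
grasp_force: 0.0
```

Emit:
servo_tool(deltas=[{"fingers":-0.68,"x":0,"y":0,"z":0,"twist":0},{"fingers":-0.6,"x":0,"y":0,"z":0,"twist":0},{"fingers":-0.5,"x":0,"y":0,"z":0,"twist":0},{"fingers":-0.35,"x":0,"y":0,"z":0,"twist":0},{"fingers":-0.25,"x":0,"y":0,"z":0,"twist":0}])

```text
time_s: 21.18
eef_pos: [614.9, -25.6, 221.8]
eef_rot: [0.412, 0.911, -0.0, -0.0]
contact_force: [0.3, 0.5, 0.7]
width: 0.373
grasp_force: 0.0
```

```bash
python3 - <<'E'
from h import *
ims=[cams.get_image('side') for _ in range(14)]
b=cv2.imread('pics/d4r.png')
g=[cv2.cvtColor(i,cv2.COLOR_BGR2HSV) for i in ims]
for h in g[::1]:
    m=cv2.inRange(h,(100,150,50),(130,255,255));m[:150]=0;m[:,:270]=0;m[:,370:]=0;m[260:]=0
    y,x=np.nonzero(m);print(x.mean().round(2),y.mean().round(2),len(x),end=' | ')
im=cams.get_image('wrist');cv2.imwrite('pics/w5.png',cv2.resize(im,(800,600)));s=sense();print(s['time_s'],s['width'],s['contact_force'])
E
```

```text
305.33 196.86 175 | 305.26 196.87 175 | 305.48 197.02 178 | 305.34 197.0 177 | 305.36 196.95 177 | 305.3 196.85 175 | 305.26 196.87 175 | 305.39 196.98 177 | 305.22 196.84 175 | 305.3 196.93 176 | 305.11 196.67 176 | 305.35 196.91 176 | 305.34 196.9 176 | 305.36 196.95 177 | 21.925 0.3767129284600399 [-0.87407293 -0.54617815 -0.46555326]
```

View pics/w5.png

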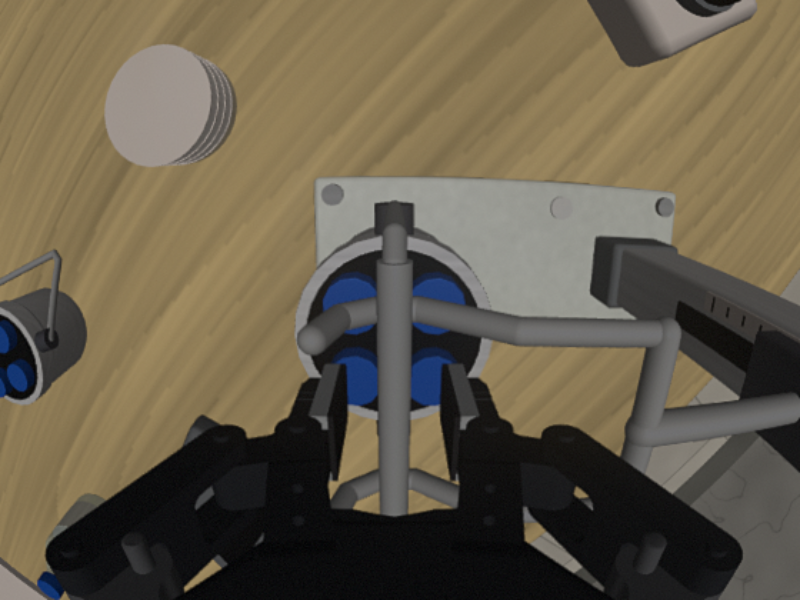

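The bucket hangs steady: the cap centroid moves by less than 0.3 px and the fingers are clear on both sides of the bar at column 395. I'll go straight up, then across to the terminal.

Emit:
servo_tool(deltas=[{"fingers":-0.25,"x":0,"y":0,"z":-6,"twist":0},{"fingers":-0.25,"x":0,"y":0,"z":-14,"twist":0},{"fingers":-0.25,"x":0,"y":0,"z":-25,"twist":0},{"fingers":-0.25,"x":0,"y":0,"z":-30,"twist":0},{"fingers":-0.25,"x":0,"y":0,"z":-25,"twist":0}])

```text
time_s: 22.55
eef_pos: [615.4, -25.7, 324.7]
eef_rot: [0.412, 0.911, 0.0, 0.001]
contact_force: [0.2, -0.2, -0.5]
width: 0.373
grasp_force: 0.0
```

Emit:
servo_tool(deltas=[{"fingers":-0.25,"x":-13,"y":-11,"z":0,"twist":0},{"fingers":-0.25,"x":-26,"y":-22,"z":0,"twist":0},{"fingers":-0.5,"x":-30,"y":-25,"z":0,"twist":0},{"fingers":-1,"x":-30,"y":-25,"z":0,"twist":0},{"fingers":-1,"x":-30,"y":-25,"z":0,"twist":0}])

```text
time_s: 23.18
eef_pos: [618.0, -196.1, 320.3]
eef_rot: [0.413, 0.911, -0.0, -0.001]
contact_force: [1.0, 0.5, -0.5]
width: -0.005
grasp_force: 0.0
```

Emit:
servo_tool(deltas=[{"fingers":-1,"x":-30,"y":-25,"z":0,"twist":0},{"fingers":-1,"x":-30,"y":-25,"z":0,"twist":0},{"fingers":-1,"x":-30,"y":-25,"z":20,"twist":0},{"fingers":-1,"x":-26,"y":-22,"z":25,"twist":0},{"fingers":-1,"x":-17,"y":-15,"z":25,"twist":0}])

```text
time_s: 23.8
eef_pos: [621.2, -370.1, 249.3]
eef_rot: [0.413, 0.911, -0.0, -0.001]
contact_force: [-0.0, -0.1, -0.3]
width: -0.0
grasp_force: 0.0
```

Emit:
servo_tool(deltas=[{"fingers":-1,"x":0,"y":0,"z":20,"twist":0},{"fingers":-1,"x":0,"y":0,"z":10,"twist":0},{"fingers":-1,"x":0,"y":0,"z":0,"twist":0},{"fingers":-1,"x":0,"y":0,"z":0,"twist":0},{"fingers":-1,"x":0,"y":0,"z":0,"twist":0}])

```text
time_s: 24.42
eef_pos: [623.4, -367.4, 223.6]
eef_rot: [0.412, 0.911, -0.0, 0.001]
contact_force: [-0.4, 0.9, 0.0]
width: -0.001
grasp_force: 0.0
```

```bash
python3 - <<'E'
from h import *
s=sense();c=cal('wrist');im=cams.get_image('wrist');np.save('c6.npy',np.array([*c[:3],*c[3].ravel()]))
print(s['time_s'],s['eef_pos'].round(1),s['eef_rot'].round(3),proj('wrist',s['eef_pos'],c)/.7)
cv2.imwrite('pics/w6.png',cv2.resize(im,(800,600)))
print('bottle a',onz('scene',154*.7,325*.7,140),onz('side',579*.7,424*.7,140))
E
```

```text
24.425 [ 623.4 -367.4  223.6] [ 0.412  0.911 -0.     0.001] [392.81285486 386.59485748]
bottle a [ 558.4 -501.3  140. ] [ 541.2 -512.1  140. ]
```

View pics/w6.png

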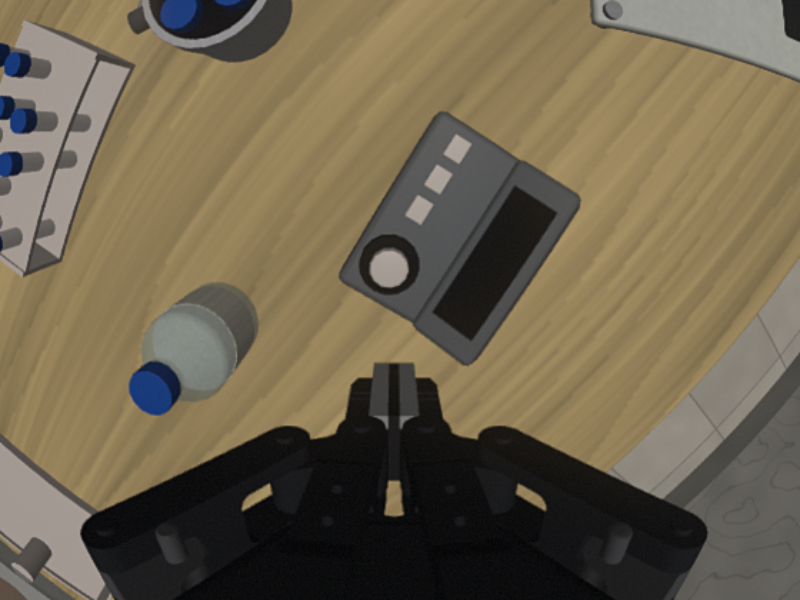

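The key's white top is at (389,268) with its dark ring around it, and bottle A, centred near (190,350), is well clear.

```bash
python3 - <<'E'
from h import *
a=np.load('c6.npy');c=(*a[:3],a[3:].reshape(4,4));k=onz('wrist',389*.7,268*.7,52,c);p=sense()['eef_pos']
t=np.radians(41.3);e=np.array([np.cos(t),np.sin(t)]);n=np.array([-e[1],e[0]]);w=(k-p)[:2];print(k,'tool x',w@n,'tool y',w@e)
# bucket stillness
for _ in range(10):
    h=cv2.cvtColor(cams.get_image('side'),cv2.COLOR_BGR2HSV);m=cv2.inRange(h,(100,150,50),(130,255,255));m[:150]=0;m[:,:270]=0;m[:,370:]=0;m[260:]=0
    y,x=np.nonzero(m);print(x.mean().round(2),y.mean().round(2),len(x),end=' | ')
E
```

```text
[ 620.4 -368.1   52. ] tool x 1.4380551106022397 tool y -2.4970926804536777
305.44 197.04 178 | 305.3 196.94 176 | 305.26 196.82 175 | 305.38 196.94 176 | 305.29 196.9 175 | 305.34 196.96 176 | 305.44 197.04 178 | 305.35 196.91 176 | 305.44 197.04 178 | 305.38 196.94 176 |
```

The bucket is still, so I'll press the key.

Emit:
servo_tool(deltas=[{"fingers":-1,"x":1.5,"y":-2.5,"z":30,"twist":0},{"fingers":-1,"x":0,"y":0,"z":45,"twist":0},{"fingers":-1,"x":0,"y":0,"z":45,"twist":0},{"fingers":-1,"x":0,"y":0,"z":30,"twist":0},{"fingers":-1,"x":0,"y":0,"z":12,"twist":0}])

```text
time_s: 25.6
eef_pos: [618.1, -367.0, 56.7]
eef_rot: [0.412, 0.911, 0.001, -0.002]
contact_force: [-0.3, 0.5, 0.7]
width: -0.002
grasp_force: 0.0
```

Emit:
servo_tool(deltas=[{"fingers":-1,"x":0,"y":0,"z":2,"twist":0},{"fingers":-1,"x":0,"y":0,"z":2,"twist":0},{"fingers":-1,"x":0,"y":0,"z":2,"twist":0},{"fingers":-1,"x":0,"y":0,"z":2,"twist":0},{"fingers":-1,"x":0,"y":0,"z":1,"twist":0}])

```text
time_s: 26.22
eef_pos: [620.0, -368.4, 51.4]
eef_rot: [0.412, 0.911, -0.0, 0.001]
contact_force: [-0.9, 1.4, 1.1]
width: 0.001
grasp_force: 0.7
```

Emit:
servo_tool(deltas=[{"fingers":-1,"x":0,"y":0,"z":1.5,"twist":0},{"fingers":-1,"x":0,"y":0,"z":1.5,"twist":0},{"fingers":-1,"x":0,"y":0,"z":1,"twist":0},{"fingers":-1,"x":0,"y":0,"z":1,"twist":0},{"fingers":-1,"x":0,"y":0,"z":0,"twist":0}])

```text
time_s: 26.85
eef_pos: [620.0, -368.4, 46.2]
eef_rot: [0.412, 0.911, -0.0, 0.0]
contact_force: [0.1, 0.8, 3.6]
width: 0.001
grasp_force: 1.9
```

```bash
sed -i 's/range(40)/range(8)/' f.py; python3 f.py
```

```text
27.25 [ 619.9 -368.4   46.1] [0.27 0.21 4.31] [0.69 0.55 0.54] [ 0.03 -0.1   0.06]
```

Emit:
servo_tool(deltas=[{"fingers":-1,"x":0,"y":0,"z":0.6,"twist":0},{"fingers":-1,"x":0,"y":0,"z":0.6,"twist":0},{"fingers":-1,"x":0,"y":0,"z":0,"twist":0},{"fingers":-1,"x":0,"y":0,"z":0,"twist":0},{"fingers":-1,"x":0,"y":0,"z":0,"twist":0}])

```text
time_s: 27.88
eef_pos: [620.0, -368.4, 46.0]
eef_rot: [0.412, 0.911, -0.0, 0.0]
contact_force: [-0.9, 1.7, 9.0]
width: 0.003
grasp_force: 4.4
```

Emit:
servo_tool(deltas=[{"fingers":-1,"x":0,"y":0,"z":-2,"twist":0},{"fingers":-1,"x":0,"y":0,"z":-4,"twist":0},{"fingers":-1,"x":0,"y":0,"z":-10,"twist":0},{"fingers":-1,"x":0,"y":0,"z":-30,"twist":0},{"fingers":-1,"x":0,"y":0,"z":-40,"twist":0}])

```text
time_s: 28.5
eef_pos: [617.6, -366.7, 128.6]
eef_rot: [0.412, 0.911, 0.001, -0.003]
contact_force: [0.2, 1.4, 0.9]
width: -0.001
grasp_force: 0.0
```

Emit:
servo_tool(deltas=[{"fingers":-1,"x":0,"y":0,"z":-40,"twist":0},{"fingers":-1,"x":0,"y":0,"z":-30,"twist":0},{"fingers":-1,"x":0,"y":0,"z":0,"twist":0},{"fingers":-1,"x":0,"y":0,"z":0,"twist":0},{"fingers":-1,"x":0,"y":0,"z":0,"twist":0}])

```text
time_s: 29.12
eef_pos: [618.3, -367.2, 197.4]
eef_rot: [0.412, 0.911, 0.001, -0.003]
contact_force: [0.4, 0.5, 0.1]
width: 0.002
grasp_force: 0.0
```

```bash
python3 - <<'E'
from h import *
a=cams.get_image('scene');w=cams.get_image('wrist')
cv2.imwrite('pics/end.png',np.hstack([cv2.resize(a[120:390,60:420],(400,300)),cv2.resize(w,(400,300))]))
E
```

```text
(no output)
```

View pics/end.png

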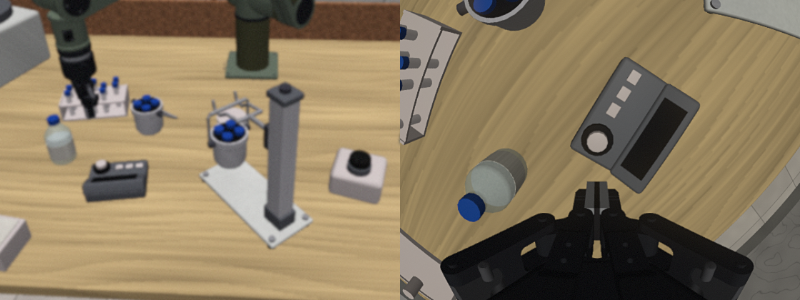

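The key bottomed out at 9 N and has sprung back up. The bucket hangs on the hook at (230,140), and nothing else has moved.

```bash
python3 -c "
from h import *
print(workorder.close_job())"
```

```text
the job is handed in; nothing more can be done
None
```

The bucket hangs still on the twin hook, the hold key was pressed to its stop and is back up, nothing else on the bench appears to have moved, and the job was handed in at about 29 s (no verdict was returned).

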